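# Read a sample's height with the bridge gauge

## Task

Among the three aluminium samples on the science table, measure the height of the rectangular block. Pick up the small bridge gauge by its black tower, lower it gently in the grip over the block until its two legs stand flat on the table either side and its sprung foot rests on the middle of the block's top, then let go and leave it there reading the block's height, without pushing the block away.

Things in the scene. Friction and masses are not known exactly. Their poses are not given: they have to be found in the camera images.
- gauge: Steel bridge gauge, 0.4 kg, standing. Origin: level with the soles, midway between the legs, on the foot's axis; z up, bridge along y. Legs 44 (x) x 12 (y) x 58 mm high, 90 mm apart inside, 114 outside; bar 58 to 70 mm above the soles. Black grip tower on its middle, 24 (x) x 30 mm (y), 70 to 125 mm up, scale on +x face: grip across y about 100 mm up. Starts within 0.5 rad of yaw 0.
- foot (a joint): The gauge's sprung foot, a steel disc 22 mm wide, 6 thick, under the middle of the bridge: vertical slide in m. 0 is fully down (spring-held, underside level with the soles within 0.5 mm), growing to 0.045 as it is pushed up by 0.7 to 1.3 N. With the legs on the table it reads the height under the foot.
- block: Loose rectangular aluminium block to measure, 50 (x) x 34 (y) x 26 mm high, 0.12 kg; origin: centre of its underside, z up; yaw within 0.35 rad of 0. The other aluminium samples are a flat strip 90 x 24 x 6 mm and a lying rod 16 mm thick, 80 long; the three lie in any order, 0.13 m or more apart, near blue caps 30 mm wide, 16 high.
Mind the look-alikes: they are no part of the job. What is meant by the gauge is not purple, and is the smaller of those in its own colour.

How it is judged (in metres and radians):
On the way:
1. the gauge, still in the grip, is lowered until its foot rests on the block and is pushed up by more than 12 mm (contact force between the fingers and gauge above 1 N and contact force between gauge and block above 0.2 N and value of joint foot above 0.012 m), for 0.1 s.
At the end, for the whole second after the job is handed in: the gauge stands at rest and upright (within 0.08 rad) with its soles on the table (within 4 mm), its foot resting on the block with the gauge axis within 15 mm of the block's centre, the foot joint reads 26 mm within 3 mm, and the block is within 20 mm of where it lay at the start (horizontal distance between gauge and block below 0.015 m and value of joint foot between 0.023 and 0.029 m and height (world z) of gauge between -0.004 and 0.004 m and angle between gauge's own z axis and vertical below 0.08 rad and contact force between gauge and block above 0.2 N and distance of block from where it was at the start of the episode below 0.02 m and linear speed of gauge below 0.02 m/s); the robot touches nothing.
It fails at once if the gauge is rammed onto the block (more than 20 N) (contact force between gauge and block above 20 N).
It also fails if it takes over 35 s, if anything falls off the work surface, if the arm or the gripper's body presses on something with over 40 N, if the wrist force passes 120 N, or if a joint passes its speed limit or range.

## Robot

A 6-joint arm with a two-finger parallel gripper is mounted at the origin on the work surface. World frame = base frame: x ahead of the robot, y to its left, z up, the work surface at z = 0. Lengths are in m, angles in degrees, forces in N, time in s.
With the tool pointing down it reaches from about 0.35 to 0.85 m from the base axis. Payload 8.1 kg.
Tool frame: the origin (TCP) lies at the very end of the fingers, on their centre line; the grasp point (between the pads) lies 19 mm behind it; z points along the fingers, y is the direction in which the jaws open and shut (so a half turn about z gives the same grasp; the last joint's range is limited). The gripper opens to 85 mm and grips with 20 to 120 N. Pads are 22 mm wide; open, the fingers measure 114 mm over their backs; the gripper's body (76 mm by 85 mm) begins 54 mm behind the grasp point. The pads swing forward as they close: fully open they stand 13 mm farther back than shut.
Start: joints at [-79.091, 7.471, 85.268, -0, 87.261, -4.893], TCP at [0.163, -0.577, 0.231] pointing down, gripper open.
Joint ranges: [-169.43, 169.43], [-51.17, 129.36], [1.28, 143.12], [-76.62, 256.62], [0, 156.53], [-152.29, 152.29]. Speed limits (degrees/s): [136.94, 136.94, 159.86, 180, 180, 180].

## Interface

Orientations are given as [roll, pitch, yaw] about the fixed x, y, z axes, in that order (R = Rz(yaw) Ry(pitch) Rx(roll)).
In Python, from workcell import r gives the robot as it stands.
- The arm moves only by the tool move_arm, never from a script. Its argument "moves" is a list of rows, each a list of 3 entries, a list of its own where there are three numbers: the shift along the tool's x, y, z in cm, then the turn, a rotation vector about the tool's x, y, z in rad, then the opening, from 0 (shut) to 1 (fully open). A call has 1 to 10 rows; each row shifts and turns the commanded pose from where the row before left it, along the tool's axes as they then stand; what a row does not reach is not made up. A row lasts 1/8 s, in which the tool goes at most 62.5 mm and 10.7 degrees, less where a joint would pass 70% of its speed; a pose out of reach is approached as far as the arm can. A call with a gripper value outside its range is refused whole. The fingers move at their own pace and stop on an object; the grip force is fixed at half the most. Time passes only in rows, so rows that do not move let the fingers close. It gives the time, the measured TCP pose, the force and the opening at its end, in the units of the state.
- r.get_obs(): the state, without advancing time (a new reading comes with each control period).
- r.read_camera(name): name is "side" or "top" or "wrist"; returns a dict with "color" (480x640x3 uint8, red, green, blue), "camera_matrix" (3x3 intrinsics, pixels), "dist_coeffs" ([k1, k2, p1, p2, k3] as OpenCV has them; the pictures are not rectified), "rvec" (rotation vector, rad) and "tvec" (3), from world to camera coordinates, as OpenCV has them. Camera axes: x right, y down, z forward; pixel columns grow to the right and rows downward; lengths in m; the calibration is good to about 2 mm. A picture is of the moment at which its call begins. There is no depth.
- r.finish_job(): hands the job in, once; it reports no verdict.
The state is a dict: "t": time; "joint_pos": joint angles; "dq": joint speeds; "joint_efforts": joint torques, N m; "ee_pos": TCP position; "tool_rot": TCP orientation; "ft_force": force on the tool from outside, world axes, zero at the start; "ft_torque": the same for the moment, N m; "width": opening from 0.0 (shut) to 1.0 (fully open).
Only numpy, scipy, OpenCV 4.12 (cv2) and the standard library are available. Lean on these libraries where they do the work, as an engineer would, in place of code of your own. Each camera call takes 0.05 s, during which the arm holds its last target. There are 200 camera calls.

## Working session

There is one attempt and no reset: what is moved stays moved. The work goes in short steps, Python scripts to look and compute and a tool call to move; the robot and the scene stay as the last step left them, time stands still between calls to the robot, and variables do not carry over. Pictures are saved under pics/ and viewed, about 8 in all and at most 12, crops included, and the job is handed in when it is done.

Besides the shell and the picture viewer there is one more tool, called after "Request:" in YAML: its name, and indented under it one key for each argument. move_arm: Moves the arm, as the interface text tells. Its arguments: {"type":"object","properties":{"moves":{"type":"array"}},"required":["moves"]}

```bash
mkdir -p pics; cat > h.py <<'E'
import numpy as np,cv2,json,pickle
from workcell import r
def snap(n,f):
    c=r.read_camera(n); cv2.imwrite(f'pics/{f}.png',c['color'][:,:,::-1]); pickle.dump(c,open(f'pics/{f}.pkl','wb')); return c
def w(c,uv,z):
    c=pickle.load(open(f'pics/{c}.pkl','rb')) if isinstance(c,str) else c
    K=np.array(c['camera_matrix']);p=cv2.undistortPoints(np.array(uv,float).reshape(-1,1,2),K,np.array(c['dist_coeffs'])).reshape(-1,2)
    R=cv2.Rodrigues(np.array(c['rvec'],float))[0];o=-R.T@np.ravel(c['tvec'])
    d=np.c_[p,np.ones(len(p))]@R
    return o+d*((z-o[2])/d[:,2])[:,None]
def proj(c,P):
    c=pickle.load(open(f'pics/{c}.pkl','rb')) if isinstance(c,str) else c
    return cv2.projectPoints(np.array(P,float).reshape(-1,3),np.array(c['rvec'],float),np.array(c['tvec'],float),np.array(c['camera_matrix']),np.array(c['dist_coeffs']))[0].reshape(-1,2)
E
python3 - <<'E'
from h import *
for n in('top','side'): snap(n,n+'0')
print(r.get_obs())
E
```

```text
{'t': 0.1, 'joint_pos': array([-7.90904714e+01,  7.51299370e+00,  8.53239595e+01,  4.71169938e-04,
        8.72605680e+01, -4.89459331e+00]), 'dq': array([-0.09337509,  0.01001209, -0.08101275, -0.02653823, -0.00054257,
        0.06183511]), 'joint_efforts': array([ 8.37178159e-04, -5.70948923e+01, -5.01942801e+01, -1.73693170e-04,
        8.05425982e-03, -1.11252217e-05]), 'ee_pos': array([ 0.16332418, -0.57682654,  0.23031744]), 'tool_rot': array([-1.79902875e+02, -8.78966615e-03,  1.58040915e+01]), 'ft_force': array([ 0.78816875,  0.39315453, -0.51970822]), 'ft_torque': array([ 0.0052089 , -0.02436332, -0.01225875]), 'width': 1.0009927466879989}
```

View pics/top0.png

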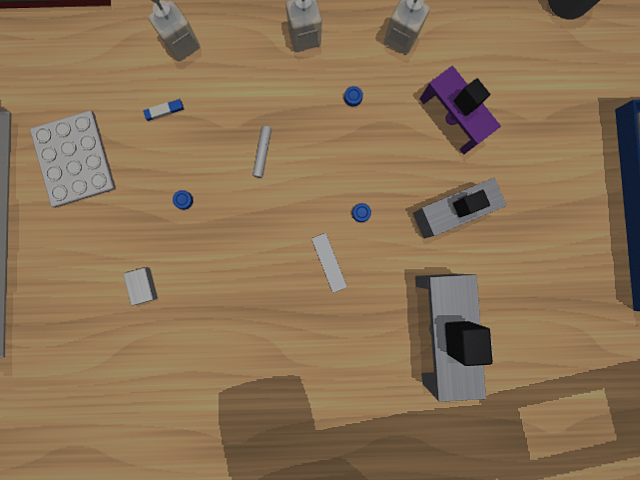

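View pics/side0.png

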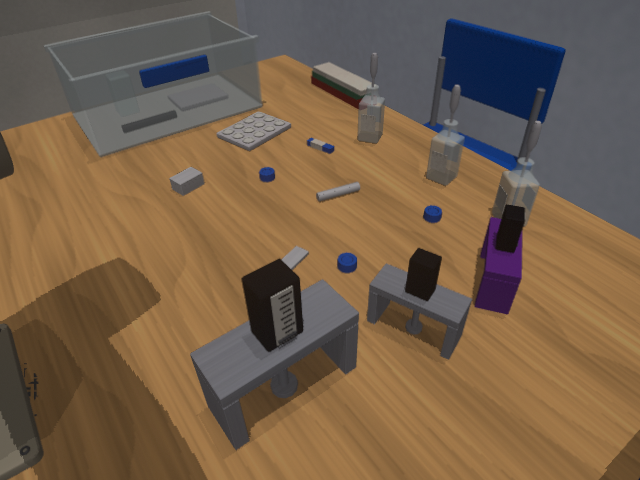

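The top view shows the small grey gauge at about (460,207), with its tower at (471,203), and the block at about (140,286). The purple gauge and the large grey one are the look-alikes. Next I'll enlarge both for corner measurements.

```bash
python3 - <<'E'
from h import *
im=cv2.imread('pics/top0.png')
a=cv2.resize(im[165:255,400:520],None,fx=5,fy=5,interpolation=cv2.INTER_CUBIC)
b=cv2.resize(im[255:315,110:170],None,fx=5,fy=5,interpolation=cv2.INTER_CUBIC)
o=np.zeros((450+300,600,3),np.uint8);o[:450]=a;o[450:,:300]=b
cv2.imwrite('pics/crop0.png',o[:600+150])
o2=np.zeros((450,900,3),np.uint8);o2[:,:600]=a;o2[:300,600:]=b
cv2.imwrite('pics/crop0.png',cv2.resize(o2,(800,400)))
print(w('top0',[[425,237],[506,205],[493,180],[414,211]],.07))
print(w('top0',[[140,286]],.026), w('top0',[[320,240],[420,240],[320,340]],0))
E
```

```text
[[ 0.49533278 -0.1524673   0.07      ]
 [ 0.53787717 -0.27052362  0.07      ]
 [ 0.57440651 -0.25380047  0.07      ]
 [ 0.53281701 -0.1383908   0.07      ]]
[[0.43652756 0.2656662  0.026     ]] [[ 4.99057930e-01 -4.47674147e-03  0.00000000e+00]
 [ 4.94727115e-01 -1.60333968e-01  0.00000000e+00]
 [ 3.45560785e-01 -9.68713438e-05  0.00000000e+00]]
```

View pics/crop0.png

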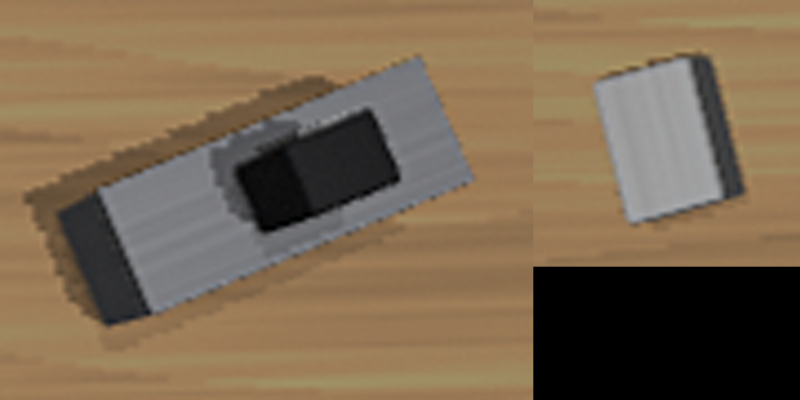

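```bash
python3 - <<'E'
from h import *
s=4.444
g=np.array([[99,188],[420,57],[473,180],[151,313]])/s+[400,165]
t=np.array([[301,138],[373,110],[400,180],[323,215]])/s+[400,165]
b=(np.array([[595,84],[689,57],[724,200],[631,222]])-[533.3,0])/s+[110,255]
for n,p,z in(('gauge',g,.07),('tower',t,.125),('block',b,.026)):
    P=w('top0',p,z); d=np.roll(P,-1,0)-P
    print(n,P.mean(0),np.linalg.norm(d,axis=1),np.degrees(np.arctan2(d[:,1],d[:,0])))
E
```

```text
gauge [ 0.53740668 -0.2107576   0.07      ] [0.11292415 0.04304355 0.11305446 0.04323374] [ -69.41308438 -159.65847979  110.68292569   20.17011328]
tower [ 0.53756695 -0.21280261  0.125     ] [0.02322798 0.0222124  0.02539668 0.02371275] [ -70.38265899 -161.80729108  112.67513026   13.11630184]
block [0.43564975 0.26797055 0.026     ] [0.03251679 0.04937886 0.0316727  0.04780374] [ -75.47925862 -166.54736624  101.68568808   14.4756644 ]
```

Sizes match, so the gauge is at (0.5375, -0.211) with yaw 20.3°, and the block at (0.436, 0.268) with yaw about 13.5°. I'll go above the gauge, keeping clear of the large one.

Request:
move_arm:
  moves:
    - [[0, 0, -5], [0, 0, -0.078], 1]
    - [[5.24, 0.57, 0], [0, 0, 0], 1]
    - [[5.24, 0.57, 0], [0, 0, 0], 1]
    - [[5.24, 0.57, 0], [0, 0, 0], 1]
    - [[5.24, 0.57, 0], [0, 0, 0], 1]
    - [[5.24, 0.57, 0], [0, 0, 0], 1]
    - [[5.24, 0.57, 0], [0, 0, 0], 1]

```text
t: 0.98
ee_pos: [0.4716, -0.4997, 0.2806]
tool_rot: [-180.0, 0.0, 20.3]
ft_force: [-0.5, -0.7, 0.7]
width: 1.002
```

Request:
move_arm:
  moves:
    - [[2.7, -4.1, 0], [0, 0, 0], 1]
    - [[2.7, -4.1, 0], [0, 0, 0], 1]
    - [[2.7, -4.1, 0], [0, 0, 0], 1]
    - [[2.7, -4.1, 0], [0, 0, 0], 1]
    - [[2.7, -4.1, 0], [0, 0, 0], 1]
    - [[2.7, -4.1, 0], [0, 0, 0], 1]
    - [[0, 0, 4], [0, 0, 0], 1]
    - [[0, 0, 0], [0, 0, 0], 1]
    - [[0, 0, 0], [0, 0, 0], 1]

```text
t: 2.1
ee_pos: [0.5368, -0.2141, 0.2419]
tool_rot: [-180.0, 0.0, 20.2]
ft_force: [-0.3, -0.1, 0.2]
width: 0.999
```

```bash
python3 - <<'E'
from h import *
snap('wrist','w1')
E
```

```text
(no output)
```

View pics/w1.png

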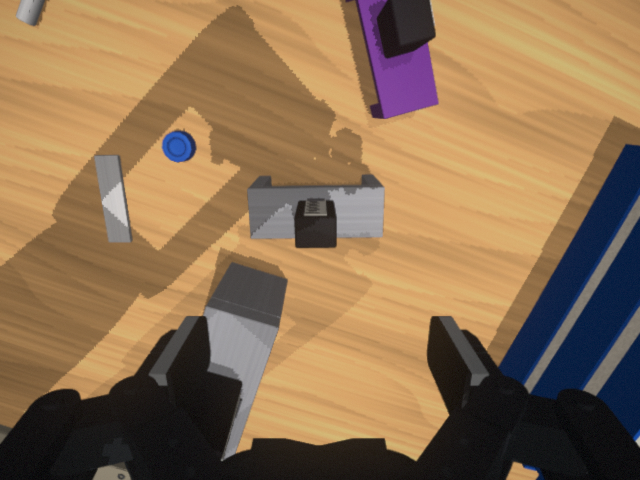

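The wrist view shows the bar squarely aligned, with front corners at about (250,239) and (384,237), and the tower top at about (296–336, 223–247). I'll compute the offset and the clearance to the large gauge.

```bash
python3 - <<'E'
from h import *
P=w('w1',[[250,239],[384,237],[384,186],[248,190]],.07);d=P[1]-P[0]
print(P,P.mean(0),np.linalg.norm(d),np.degrees(np.arctan2(d[1],d[0]))+90)
T=w('w1',[[295,224],[336,224],[335.5,247],[296,248]],.125);print(T,T.mean(0))
print(w('w1',[[240,263],[287,280]],.09),w('top0',[[430,276],[477,275],[485,398],[438,401]],.11))
E
```

```text
[[ 0.49568894 -0.16680724  0.07      ]
 [ 0.53729716 -0.27447304  0.07      ]
 [ 0.57794617 -0.25696725  0.07      ]
 [ 0.53598802 -0.15273159  0.07      ]] [ 0.53673007 -0.21274478  0.07      ] 0.1154260293065214 21.129382616855978
[[ 0.53780688 -0.19662573  0.125     ]
 [ 0.54774883 -0.22360606  0.125     ]
 [ 0.5316639  -0.22941936  0.125     ]
 [ 0.5211737  -0.20315056  0.125     ]] [ 0.53459833 -0.21320043  0.125     ]
[[ 0.48033465 -0.16636542  0.09      ]
 [ 0.47928096 -0.20769027  0.09      ]] [[ 0.44099896 -0.14779283  0.11      ]
 [ 0.44051259 -0.21066037  0.11      ]
 [ 0.27974623 -0.21308546  0.11      ]
 [ 0.27790295 -0.15114062  0.11      ]]
```

Request:
move_arm:
  moves:
    - [[0.05, -0.14, 4], [0, 0, 0], 1]
    - [[0, 0, 4], [0, 0, 0], 1]
    - [[0, 0, 4], [0, 0, 0], 1]
    - [[0, 0, 2.5], [0, 0, 0], 1]
    - [[0, 0, 1.4], [0, 0, 0], 1]
    - [[0, 0, 0], [0, 0, 0], 1]
    - [[0, 0, 0], [0, 0, 0], 0.6]
    - [[0, 0, 0], [0, 0, 0], 0.45]

```text
t: 3.15
ee_pos: [0.5379, -0.2126, 0.0839]
tool_rot: [179.9, -0.1, 20.3]
ft_force: [-0.0, 0.5, -0.0]
width: 0.599
```

Request:
move_arm:
  moves:
    - [[0, 0, 0], [0, 0, 0], 0.3]
    - [[0, 0, 0], [0, 0, 0], 0]
    - [[0, 0, 0], [0, 0, 0], 0]
    - [[0, 0, 0], [0, 0, 0], 0]
    - [[0, 0, 0], [0, 0, 0], 0]
    - [[0, 0, 0], [0, 0, 0], 0]

```text
t: 3.9
ee_pos: [0.5374, -0.2122, 0.0832]
tool_rot: [180.0, -0.1, 20.3]
ft_force: [-1.4, 2.2, 5.5]
width: 0.343
```

Gripped at about 29 mm, which fits the 30 mm tower. Lifting.

Request:
move_arm:
  moves:
    - [[0, 0, -1], [0, 0, 0], 0]
    - [[0, 0, -2], [0, 0, 0], 0]
    - [[0, 0, -3], [0, 0, 0], 0]
    - [[0, 0, -3], [0, 0, 0], 0]
    - [[0, 0, -1], [0, 0, 0], 0]
    - [[0, 0, 0], [0, 0, 0], 0]
    - [[0, 0, 0], [0, 0, 0], 0]

```text
t: 4.78
ee_pos: [0.5361, -0.2117, 0.1807]
tool_rot: [-179.9, 0.1, 20.3]
ft_force: [-0.4, -0.1, -5.0]
width: 0.342
```

```bash
python3 - <<'E'
from h import *
c=snap('side','s2');d=snap('wrist','w2')
o=np.hstack([cv2.resize(c['color'],(400,300)),cv2.resize(d['color'],(400,300))])
cv2.imwrite('pics/lift.png',o[:,:,::-1]); print(r.get_obs()['ft_force'])
E
```

```text
[ 0.17476957  0.44243328 -4.50126191]
```

View pics/lift.png

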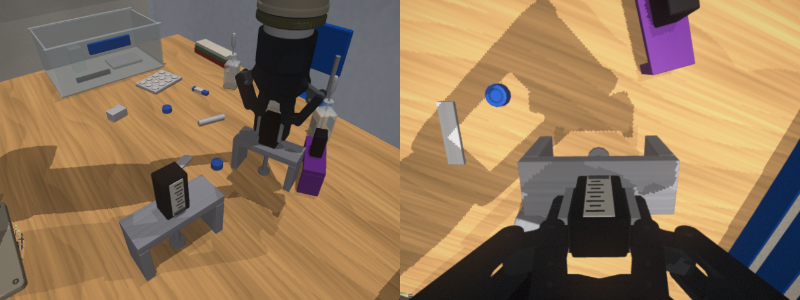

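The gauge is held level. Carrying it across to the block.

Request:
move_arm:
  moves:
    - [[0.4, -2.5, 0], [0, 0, 0], 0]
    - [[0.74, -5, 0], [0, 0, 0], 0]
    - [[0.9, -6, 0], [0, 0, 0], 0]
    - [[0.9, -6, 0], [0, 0, 0], 0]
    - [[0.9, -6, 0], [0, 0, 0], 0]
    - [[0.9, -6, 0], [0, 0, 0], 0]
    - [[0.9, -6, 0], [0, 0, 0], 0]
    - [[0.74, -5, 0], [0, 0, 0], 0]
    - [[0.6, -4, 0], [0, 0, 0], 0]
    - [[0.3, -2, 0], [0, 0, 0], 0]

```text
t: 6.12
ee_pos: [0.4351, 0.2706, 0.1817]
tool_rot: [-180.0, 0.1, 20.4]
ft_force: [1.1, -0.1, -4.2]
width: 0.343
```

Request:
move_arm:
  moves:
    - [[0, 0, 0], [0, 0, 0.06], 0]
    - [[0, 0, 0], [0, 0, 0.059], 0]
    - [[0, 0, 0], [0, 0, 0], 0]
    - [[0, 0, 0], [0, 0, 0], 0]

```text
t: 6.62
ee_pos: [0.4366, 0.2682, 0.182]
tool_rot: [180.0, 0.0, 13.5]
ft_force: [-0.1, -0.5, -4.2]
width: 0.344
```

```bash
python3 - <<'E'
from h import *
c=snap('top','t3');d=snap('wrist','w3')
cv2.imwrite('pics/over.png',np.hstack([cv2.resize(c['color'][150:390,20:340],(400,300),interpolation=3),cv2.resize(d['color'],(400,300))])[:,:,::-1])
E
```

```text
(no output)
```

View pics/over.png

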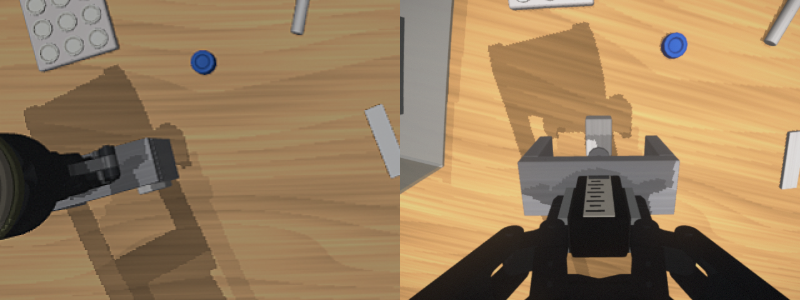

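The wrist view shows the block's far end under the bridge, laterally centred (598 against the bar centre at 599.5) and parallel. I'll check the position along x from its far edge.

```bash
python3 - <<'E'
from h import *
im=cv2.imread('pics/w3.png');cv2.imwrite('pics/w3c.png',cv2.resize(im[170:270,260:380],None,fx=6,fy=6,interpolation=3))
for c,yw in(((.4356,.268),13.5),):
    a=np.radians(yw);R=np.array([[np.cos(a),-np.sin(a)],[np.sin(a),np.cos(a)]])
    for z in(.026,0):
        P=np.array([[.025,.017],[.025,-.017]])@R.T+c; print(z,(proj('w3',np.c_[P,[z,z]])-[260,170])*6)
E
```

```text
0.026 [[215.27751726 117.58927809]
 [475.37557926 117.64512894]]
0 [[225.44406825  82.43499221]
 [465.85665824  82.48725736]]
```

View pics/w3c.png

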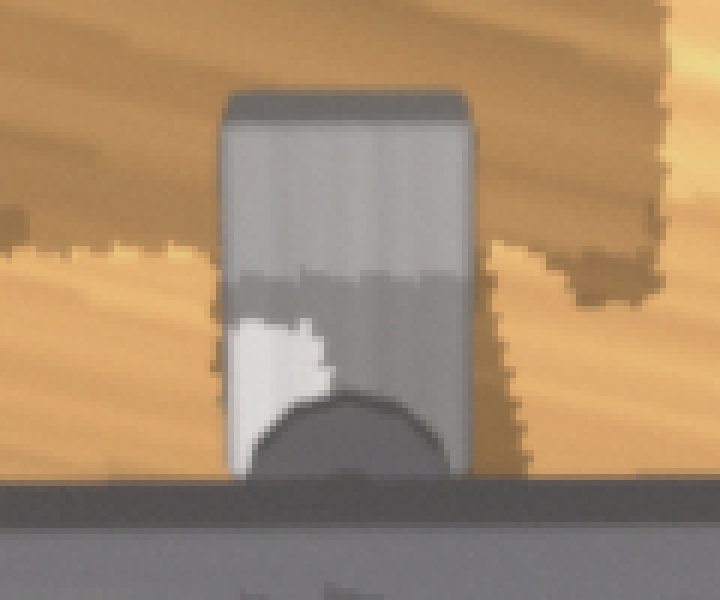

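The far edge is within about 1 mm of the prediction and the foot is centred on the block. Lowering, slowly from just above contact.

Request:
move_arm:
  moves:
    - [[0, 0, 2.5], [0, 0, 0], 0]
    - [[0, 0, 2.5], [0, 0, 0], 0]
    - [[0, 0, 1.5], [0, 0, 0], 0]
    - [[0, 0, 0.5], [0, 0, 0], 0]
    - [[0, 0, 0.4], [0, 0, 0], 0]
    - [[0, 0, 0.4], [0, 0, 0], 0]
    - [[0, 0, 0.4], [0, 0, 0], 0]
    - [[0, 0, 0.4], [0, 0, 0], 0]
    - [[0, 0, 0.4], [0, 0, 0], 0]
    - [[0, 0, 0.3], [0, 0, 0], 0]

```text
t: 7.98
ee_pos: [0.4372, 0.2681, 0.0891]
tool_rot: [-180.0, -0.0, 13.5]
ft_force: [0.6, 0.4, -2.5]
width: 0.346
```

Request:
move_arm:
  moves:
    - [[0, 0, 0.2], [0, 0, 0], 0]
    - [[0, 0, 0], [0, 0, 0], 0]

```text
t: 8.22
ee_pos: [0.437, 0.268, 0.0871]
tool_rot: [180.0, 0.0, 13.5]
ft_force: [-0.6, 0.5, -4.1]
width: 0.35
```

Request:
move_arm:
  moves:
    - [[0, 0, 0.1], [0, 0, 0], 0]
    - [[0, 0, 0.1], [0, 0, 0], 0]
    - [[0, 0, 0.05], [0, 0, 0], 0]
    - [[0, 0, 0.05], [0, 0, 0], 0]
    - [[0, 0, 0], [0, 0, 0], 0]

```text
t: 8.85
ee_pos: [0.4371, 0.268, 0.0842]
tool_rot: [180.0, 0.0, 13.5]
ft_force: [-0.4, -0.9, -3.3]
width: 0.343
```

```bash
python3 - <<'E'
from h import *
c=snap('side','s4');d=snap('wrist','w4')
cv2.imwrite('pics/down.png',np.hstack([cv2.resize(c['color'][120:270,100:300],(400,300),interpolation=3),cv2.resize(d['color'],(400,300))])[:,:,::-1])
print(r.get_obs()['ft_force'],r.get_obs()['ee_pos'])
E
```

```text
[ 0.16213441 -0.66203974 -3.62558113] [0.43711389 0.26807939 0.08429483]
```

View pics/down.png

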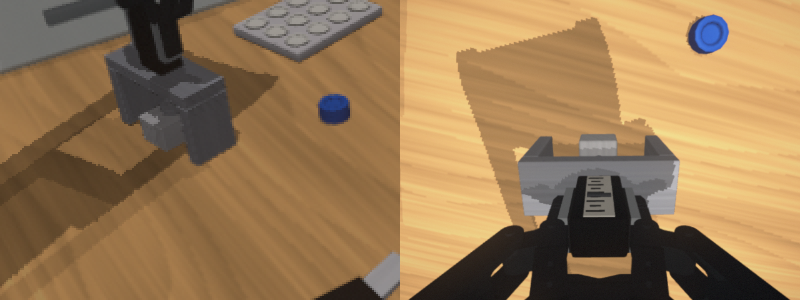

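The block is between the legs with the foot on it, and the scale index has moved. The soles aren't bearing yet, since the force is still about -3.4 N, so I'll lower in half-millimetre steps.

Request:
move_arm:
  moves:
    - [[0, 0, 0.05], [0, 0, 0], 0]
    - [[0, 0, 0.05], [0, 0, 0], 0]
    - [[0, 0, 0], [0, 0, 0], 0]

```text
t: 9.32
ee_pos: [0.4372, 0.2681, 0.0833]
tool_rot: [-180.0, -0.0, 13.5]
ft_force: [-0.4, 1.0, -3.0]
width: 0.346
```

Request:
move_arm:
  moves:
    - [[0, 0, 0.05], [0, 0, 0], 0]
    - [[0, 0, 0], [0, 0, 0], 0]

```text
t: 9.57
ee_pos: [0.4373, 0.2682, 0.0832]
tool_rot: [-180.0, -0.0, 13.5]
ft_force: [-2.1, 0.6, 1.4]
width: 0.345
```

The force rose to +1.4 N, so the soles are on the table. Releasing and backing straight up.

Request:
move_arm:
  moves:
    - [[0, 0, 0], [0, 0, 0], 0.45]
    - [[0, 0, 0], [0, 0, 0], 0.7]
    - [[0, 0, 0], [0, 0, 0], 1]
    - [[0, 0, 0], [0, 0, 0], 1]
    - [[0, 0, 0], [0, 0, 0], 1]
    - [[0, 0, -2], [0, 0, 0], 1]
    - [[0, 0, -4], [0, 0, 0], 1]
    - [[0, 0, -5], [0, 0, 0], 1]
    - [[0, 0, -5], [0, 0, 0], 1]
    - [[0, 0, 0], [0, 0, 0], 1]

```text
t: 10.82
ee_pos: [0.4397, 0.2693, 0.2484]
tool_rot: [-179.9, -0.5, 13.5]
ft_force: [-0.1, 0.0, -0.0]
width: 1.003
```

```bash
python3 - <<'E'
from h import *
c=snap('side','s5');d=snap('wrist','w5')
cv2.imwrite('pics/end.png',np.hstack([cv2.resize(c['color'][120:270,100:300],(400,300),interpolation=3),cv2.resize(d['color'][60:300,160:480],(400,300),interpolation=3)])[:,:,::-1])
E
```

```text
(no output)
```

View pics/end.png

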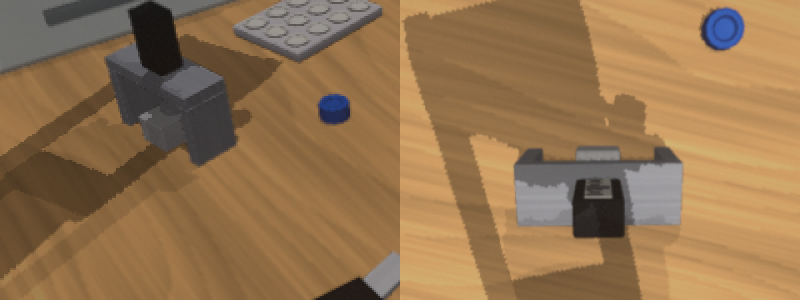

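The gauge stands free and upright, with the block centred under it. One numeric check, then I hand in.

```bash
python3 - <<'E'
from h import *
f=lambda p:(np.array(p)-[400,0])/1.25+[160,60]
G=w('w5',f([[515,164],[682,163],[682,223],[516,224]]),.07)
B=w('w5',f([[577,150],[619,150]]),.026).mean(0);a=np.radians(13.5)
print(G.mean(0),np.linalg.norm(G[1]-G[0]),B-[.025*np.cos(a),.025*np.sin(a),0])
print(r.finish_job())
E
```

```text
[0.43761857 0.26766858 0.07      ] 0.11183349637191774 [0.43551852 0.26768233 0.026     ]
the job is handed in; nothing more can be done
None
```

The small grey gauge is standing over the rectangular block with its foot on it, and the job is handed in. I gripped it by its black tower, carried it across and lowered it slowly until the soles took weight. Then I let go and backed straight up, finishing at about 11 s.

**Last checks**
- **Position:** the gauge is at (0.4376, 0.2677) and the block at (0.4355, 0.2677), about 2 mm apart. The block is under 1 mm from where I first measured it, which is within the camera's accuracy of about 2 mm.
- **Standing:** the final pictures show the gauge upright and free of the gripper. The TCP was at the same height (83 mm) when the soles took weight as at the pick-up.
- **Not measured directly:** I did not read the foot joint or the gauge-to-block force. I infer that it reads about 26 mm from the soles being on the table with the foot on the block.

No check failed or disagreed.

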